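# Find the full pot by its weight and lock it in the ward carrier

## Robot

A 6-joint arm with a two-finger parallel gripper is mounted at the origin on the work surface. World frame = base frame: x ahead of the robot, y to its left, z up, the work surface at z = 0. Lengths are in m, angles in rad, forces in N, time in s.
With the tool pointing down it reaches from about 0.275 to 0.725 m from the base axis. Payload 5.6 kg.
Tool frame: the origin (TCP) lies on the centre line of the jaws, within the pads' length; the fingertips stand 14 mm ahead of it and the grasp point (between the pads) lies 5 mm behind it; z points along the fingers, y is the direction in which the jaws open and shut (so a half turn about z gives the same grasp; the last joint's range is limited). The gripper opens to 85 mm and grips with 20 to 120 N. Pads are 22 mm wide; open, the fingers measure 114 mm over their backs; the gripper's body (76 mm by 85 mm) begins 54 mm behind the grasp point. The pads swing forward as they close: fully open they stand 13 mm farther back than shut.
Start: joints at [0.285, 0.255, 0.108, 0, -1.424, -0.285], TCP at [0.55, 0, 0.245] pointing down, gripper open.
Joint ranges: [-2.95, 2.95], [-1.21, 1.97], [-1.09, 1.5], [-2.87, 1.71], [-2.94, -0.07], [-3.05, 3.05]. Speed limits (rad/s): [2.57, 2.57, 3.14, 3.14, 3.14, 3.14].

## Interface

Orientations are given as a unit quaternion [w, x, y, z].
In Python, from plant import ctrl gives the robot as it stands.
- The arm moves only by the shell command python3 -m crank 'ROWS' [OPENING] [FORCE]. ROWS is JSON, one flat list of numbers, 6 for each row, row after row: the shift along the tool's x, y, z in mm, then the turn, a rotation vector about the tool's x, y, z in degrees. A call has 1 to 8 rows; each row is the pose to reach, as a shift and turn from the pose measured when the call began, along the tool's axes at that moment; what a row does not reach only later rows make up. A row lasts 1/12 s, in which the tool goes at most 41.7 mm and 7.16 degrees, less where a joint would pass 70% of its speed; a pose out of reach is approached as far as the arm can. A call with a gripper value outside its range is refused whole. OPENING is the opening, from 0 (shut) to 1 (fully open), set as the call begins (- or left out, the last holds). The fingers move at their own pace and stop on an object; FORCE is the grip in N (left out, the last holds). Time passes only in rows, so rows that repeat a pose let the fingers close. It gives the time, the measured TCP pose, the force and the opening at its end, in the units of the state.
- ctrl.state(): the state, without advancing time (a new reading comes with each control period).
- ctrl.get_image(name): name is "scene" or "side" or "wrist"; returns the picture (400x640x3 uint8, blue, green, red); there is no depth.
- ctrl.calibration(name): a dict with "camera_matrix" (3x3 intrinsics, pixels), "R" (3x3) and "t" (3): a world point X has camera coordinates R X + t; the wrist camera has in their place "hand_eye" (4x4, takes a point from camera to tool coordinates, whose origin is the TCP and whose axes are the flange's). Camera axes: x right, y down, z forward; pixel columns grow to the right and rows downward; lengths in m; the calibration is good to about 2 mm. A picture is of the moment at which its call begins: read the wrist's pose just before it. calibration takes no time and is no camera call.
- ctrl.sign_off(): hands the job in, once; it reports no verdict.
Trained networks look in the newest picture that a camera, given by its name, has taken for a name from the list of things; names that differ only in an ending like _2 or _b are one class to them, and where a whole thing is asked for, a point or a joint stands for the part that bears it (a point fixed in the world has none). Each returns a list of dicts, best first, with "conf" (0 to 1); they miss things now and then, are a little off and sometimes report something else, mostly with a low value. They report only what shows in the picture. A call takes as long as a camera call. They do not tell look-alikes from the thing itself.
- ctrl.outline_of(camera, label): "region" (400x640 bool, what is visible of it) and "bbox" ([left, top, width, height] in pixels, round what is visible of it).
- ctrl.spot_point(camera, label): "position" ([column, row] in pixels: a listed point, or the origin of a listed thing).
The state is a dict: "time": time; "joint_pos": joint angles; "qvel": joint speeds; "effort": joint torques, N m; "position": TCP position; "orientation": TCP orientation; "contact_force": force on the tool from outside, world axes, zero at the start; "wrist_torque": the same for the moment, N m; "opening": finger opening in m.
Only numpy, scipy, OpenCV 4.12 (cv2) and the standard library are available. Lean on these libraries where they do the work, as an engineer would, in place of code of your own. Each camera call takes 0.05 s, during which the arm holds its last target. There are 200 camera calls.

## Task

One of the three look-alike tablet pots leaning in the sloped rack is full and the other two are nearly empty: find the full one by feeling its weight, set it down upright on the floor of the ward carrier's bay (do not drop it in), and swing the keeper over it until it rests fully down in its catch. The two nearly empty pots must end up pushed home in the rack, one to a well, and the syrup bottle, the measuring cup and the two loose caps are to be left where they are.

Things in the scene. Friction and masses are not known exactly. Their poses are not given: they have to be found in the camera images.
- pot_a: One of three look-alike pots: opaque white plastic, round body 44 mm across and 78 mm high, ribbed cap 41 mm across and 17 mm high on top, 95 mm in all. One (not told which) is full, 380 to 480 g; the other two weigh 100 to 160 g. Names tell nothing of contents or well. Origin: centre of the underside; z axis runs up the pot to the cap.
- pot_b: One of three look-alike pots: opaque white plastic, round body 44 mm across and 78 mm high, ribbed cap 41 mm across and 17 mm high on top, 95 mm in all. One (not told which) is full, 380 to 480 g; the other two weigh 100 to 160 g. Names tell nothing of contents or well. Origin: centre of the underside; z axis runs up the pot to the cap.
- pot_c: One of three look-alike pots: opaque white plastic, round body 44 mm across and 78 mm high, ribbed cap 41 mm across and 17 mm high on top, 95 mm in all. One (not told which) is full, 380 to 480 g; the other two weigh 100 to 160 g. Names tell nothing of contents or well. Origin: centre of the underside; z axis runs up the pot to the cap.
- rack: Cream sloped rack, fixed, 130 mm deep, 370 mm wide, end cheeks 181 mm either side of the middle. Frame: y along the row, z up; origin at table height under the middle. Three white square wells along y, 105 mm apart, lean 35 degrees: the caps point up and to rack -x, the open front, which faces the middle of the counter; only low things stand before it.
- well0 (a point): Centre of the floor of well 0, at the rack's -y end. Each well is 50 mm square inside, 41 mm deep along its leaning axis, walls 4 mm: a pot has 3 mm of play all round, stands 54 mm out and slides in and out along the leaning axis only.
- well1 (a point): Centre of the floor of well 1, in the middle of the rack; as well 0.
- well2 (a point): Centre of the floor of well 2, at the rack's +y end; as well 0.
- board_edge (a point): Middle of the lower front edge of the rack's shelf board, which lies over the row of pots with stock on it (up to 251 mm above the table): from 3 to 111 mm in rack x, underside 167 mm and top 181 mm above the table, as wide as the rack. It is in the way of a hand coming straight down on a pot or a pot lifted straight up.
- carrier: Grey ward carrier for one pot, fixed, base 150 x 160 mm (x, y), 30 mm walls at its y ends. In its middle a square bay, 52 mm inside, walls 4 mm, rim 42 mm above the table. On its y axis two aluminium posts: hinge post 48 mm to +y, 116 mm high, and forked catch 48 mm to -y. Both x sides of the bay are free above the rim. Origin: table height, middle of the bay.
- bay (a point): Centre of the floor of the carrier's bay, 5 mm above the table.
- catch (a point): Forked catch of the keeper: point in the fork, level with the hinge, 107 mm above the table; its two prongs stand 18 mm apart along carrier x and end 120 mm above the table.
- keeper_hinge (a point): Hinge axis of the keeper, 107 mm above the table; the axis runs along carrier x.
- keeper_tip (a point): Free end of the keeper, a flat steel arm 118 mm long, 12 mm wide and 6 mm thick; centre of the end face.
- keeper (a joint): Angle of the keeper, rad: 0 = closed, level over the bay in the fork of the catch, at its stop, underside 4 mm above the cap of a pot in the bay; pi/2 = straight up; up to 2.6 = leaning back to carrier +y. Starts at 2.1 to 2.5. The hinge is stiff (0.06 N m): the keeper stays where it is left and must be pushed down until it stops.
- cap_1: White bottle cap, 38 mm across, 14 mm high. Loose bystander, to be left where it is. Origin: centre of the underside.
- cap_2: White bottle cap, 38 mm across, 14 mm high. Loose bystander, to be left where it is. Origin: centre of the underside.
- syrup: Amber syrup bottle, 62 mm across, 160 mm high. Loose bystander, to be left where it is. Origin: centre of the underside.
- cup: Clear measuring cup, 56 mm across, 55 mm high. Loose bystander, to be left where it is. Origin: centre of the underside.
There are look-alikes about, which are no part of the job. Leave any blue look-alike of the pot_a alone. What is shaped like the pot_b but turquoise is not meant.

How it is judged:
On the way, in this order (a step that is already met when the one before it is completed fails the run):
1. the full pot stands upright on the floor of the carrier's bay (((distance between pot_a and bay below 0.012 m and angle between pot_a's own z axis and vertical below 0.1 rad and contact force between pot_a and carrier above 2.6 N) or (distance between pot_b and bay below 0.012 m and angle between pot_b's own z axis and vertical below 0.1 rad and contact force between pot_b and carrier above 2.6 N) or (distance between pot_c and bay below 0.012 m and angle between pot_c's own z axis and vertical below 0.1 rad and contact force between pot_c and carrier above 2.6 N))), for 0.2 s.
2. the keeper is down in its catch over the pot (((distance between pot_a and bay below 0.012 m and angle between pot_a's own z axis and vertical below 0.1 rad and contact force between pot_a and carrier above 2.6 N) or (distance between pot_b and bay below 0.012 m and angle between pot_b's own z axis and vertical below 0.1 rad and contact force between pot_b and carrier above 2.6 N) or (distance between pot_c and bay below 0.012 m and angle between pot_c's own z axis and vertical below 0.1 rad and contact force between pot_c and carrier above 2.6 N)) and value of joint keeper below 0.06 rad), for 0.2 s.
At the end, for the whole second after the job is handed in: One pot, weighing over 2.6 N on the carrier, stands in the bay (underside within 12 mm of the bay floor's centre, tilt under 0.1 rad), keeper under 0.06 rad, the other two pots in wells (underside within 15 mm of a well floor's centre, leaning 0.45 to 0.77 rad), all at rest (((distance between pot_a and bay below 0.012 m and angle between pot_a's own z axis and vertical below 0.1 rad and contact force between pot_a and carrier above 2.6 N and linear speed of pot_a below 0.02 m/s and ((distance between pot_b and well0 below 0.015 m or distance between pot_b and well1 below 0.015 m or distance between pot_b and well2 below 0.015 m) and angle between pot_b's own z axis and vertical between 0.45 and 0.77 rad and linear speed of pot_b below 0.02 m/s) and ((distance between pot_c and well0 below 0.015 m or distance between pot_c and well1 below 0.015 m or distance between pot_c and well2 below 0.015 m) and angle between pot_c's own z axis and vertical between 0.45 and 0.77 rad and linear speed of pot_c below 0.02 m/s)) or (distance between pot_b and bay below 0.012 m and angle between pot_b's own z axis and vertical below 0.1 rad and contact force between pot_b and carrier above 2.6 N and linear speed of pot_b below 0.02 m/s and ((distance between pot_a and well0 below 0.015 m or distance between pot_a and well1 below 0.015 m or distance between pot_a and well2 below 0.015 m) and angle between pot_a's own z axis and vertical between 0.45 and 0.77 rad and linear speed of pot_a below 0.02 m/s) and ((distance between pot_c and well0 below 0.015 m or distance between pot_c and well1 below 0.015 m or distance between pot_c and well2 below 0.015 m) and angle between pot_c's own z axis and vertical between 0.45 and 0.77 rad and linear speed of pot_c below 0.02 m/s)) or (distance between pot_c and bay below 0.012 m and angle between pot_c's own z axis and vertical below 0.1 rad and contact force between pot_c and carrier above 2.6 N and linear speed of pot_c below 0.02 m/s and ((distance between pot_a and well0 below 0.015 m or distance between pot_a and well1 below 0.015 m or distance between pot_a and well2 below 0.015 m) and angle between pot_a's own z axis and vertical between 0.45 and 0.77 rad and linear speed of pot_a below 0.02 m/s) and ((distance between pot_b and well0 below 0.015 m or distance between pot_b and well1 below 0.015 m or distance between pot_b and well2 below 0.015 m) and angle between pot_b's own z axis and vertical between 0.45 and 0.77 rad and linear speed of pot_b below 0.02 m/s))) and value of joint keeper below 0.06 rad); the robot touches nothing.
It fails at once if a bystander is moved more than 30 mm (distance of any of cap_1, cap_2, syrup, cup from where it was at the start of the episode above 0.03 m).
It fails at once if a pot is let go over the bay while still more than 25 mm above its floor ((horizontal distance between pot_a and bay below 0.05 m and z of pot_a in the frame of carrier above 0.03 m and contact force between pot_a and the fingers below 0.02 N) or (horizontal distance between pot_b and bay below 0.05 m and z of pot_b in the frame of carrier above 0.03 m and contact force between pot_b and the fingers below 0.02 N) or (horizontal distance between pot_c and bay below 0.05 m and z of pot_c in the frame of carrier above 0.03 m and contact force between pot_c and the fingers below 0.02 N)).
It also fails if it takes over 72 s, if anything falls off the work surface, if the arm or the gripper's body presses on something with over 40 N, if the wrist force passes 120 N, or if a joint passes its speed limit or range.

## Working session

There is one attempt and no reset: what is moved stays moved. The work goes in short steps, Python scripts to look and compute and a shell command to move; the robot and the scene stay as the last step left them, time stands still between calls to the robot, and variables do not carry over. Pictures are saved under pics/ and viewed, about 8 in all and at most 12, crops included, and the job is handed in when it is done.

```bash
ls; mkdir -p pics; python3 - <<'E'
from plant import ctrl
import cv2,numpy as np
s=ctrl.state();print({k:np.round(v,3).tolist() for k,v in s.items()})
a=ctrl.get_image("scene");b=ctrl.get_image("side")
cv2.imwrite("pics/scene.png",a);cv2.imwrite("pics/side.png",b)
for c in("scene","side"):
  k=ctrl.calibration(c);print(c,np.round(k["camera_matrix"],1).tolist(),"C",np.round(-np.array(k["R"]).T@k["t"],3), np.round(k["R"],3).tolist())
  for l in("pot_a","rack","well0","well1","well2","board_edge","carrier","bay","catch","keeper_hinge","keeper_tip","cap_1","syrup","cup"):
    print(l,[(np.round(d["position"]).astype(int).tolist(),round(d["conf"],2)) for d in ctrl.spot_point(c,l)][:6])
E
```

```text
pics
{'time': 0.0, 'joint_pos': [0.285, 0.256, 0.107, -0.0, -1.424, -0.285], 'qvel': [0.001, -0.001, -0.001, -0.0, -0.0, 0.0], 'effort': [-0.0, -38.663, 23.793, 5.365, -0.006, -0.0], 'position': [0.55, 0.0, 0.244], 'orientation': [-0.001, -0.707, 0.707, 0.001], 'contact_force': [0.257, 0.792, -1.315], 'wrist_torque': [0.023, 0.018, 0.036], 'opening': 0.086}
scene [[440.0, 0.0, 320.1], [0.0, 440.0, 200.4], [0.0, 0.0, 1.0]] C [1.209 0.128 0.91 ] [[-0.217, 0.976, 0.002], [0.703, 0.158, -0.693], [-0.677, -0.149, -0.721]]
pot_a [([216, 216], 0.95), ([273, 276], 0.9), ([235, 193], 0.83), ([257, 152], 0.81), ([194, 250], 0.8)]
rack [([224, 230], 0.95), ([468, 221], 0.72)]
well0 [([216, 221], 0.97), ([232, 194], 0.76), ([191, 248], 0.75)]
well1 [([216, 221], 0.97), ([232, 194], 0.76), ([191, 248], 0.75)]
well2 [([216, 221], 0.97), ([232, 194], 0.76), ([191, 248], 0.75)]
board_edge [([213, 188], 0.96), ([189, 247], 0.18)]
carrier [([402, 256], 0.84)]
bay [([403, 258], 0.65)]
catch [([387, 225], 0.81)]
keeper_hinge [([427, 237], 0.56)]
keeper_tip [([468, 219], 0.75), ([389, 221], 0.71), ([222,
[... 243 characters left out ...]
-0.661], [-0.582, 0.315, -0.75]]
pot_a [([211, 355], 0.92), ([188, 265], 0.85), ([201, 304], 0.79), ([326, 322], 0.66)]
rack [([214, 310], 0.74)]
well0 [([190, 262], 0.95), ([199, 305], 0.73), ([210, 352], 0.7)]
well1 [([190, 262], 0.95), ([199, 305], 0.73), ([210, 352], 0.7)]
well2 [([190, 262], 0.95), ([199, 305], 0.73), ([210, 352], 0.7)]
board_edge [([197, 267], 0.87)]
carrier [([409, 224], 0.88)]
bay [([405, 220], 0.83)]
catch [([394, 196], 0.71), ([193, 263], 0.63)]
keeper_hinge [([434, 190], 0.77), ([198, 306], 0.57)]
keeper_tip [([476, 154], 0.58), ([192, 264], 0.56)]
cap_1 [([349, 295], 0.75), ([322, 272], 0.71)]
syrup [([418, 301], 0.72)]
cup [([309, 232], 0.86), ([395, 195], 0.4)]
```

```bash
cat > h.py <<'E'
import numpy as np,cv2
from scipy.spatial.transform import Rotation as Rot
from plant import ctrl
def cam(c,s=None):
    k=ctrl.calibration(c);K=np.array(k["camera_matrix"])
    if "R" in k:return K,np.array(k["R"]),np.array(k["t"])
    s=s or ctrl.state();T=np.eye(4);q=s["orientation"]
    T[:3,:3]=Rot.from_quat(np.r_[q[1:],q[0]]).as_matrix();T[:3,3]=s["position"]
    M=np.linalg.inv(T@np.array(k["hand_eye"]));return K,M[:3,:3],M[:3,3]
def P(c):K,R,t=cam(c);return K@np.c_[R,t]
def tri(obs):
    A=[]
    for c,(u,v) in obs:
        p=P(c) if isinstance(c,str) else c; A+=[u*p[2]-p[0],v*p[2]-p[1]]
    A=[a/np.linalg.norm(a[:3]) for a in A];x=np.linalg.svd(A)[2][-1];return x[:3]/x[3]
def proj(c,X):
    p=(P(c) if isinstance(c,str) else c)@np.r_[X,1];return p[:2]/p[2]
def tool(s=None):
    s=s or ctrl.state();q=s["orientation"];return Rot.from_quat(np.r_[q[1:],q[0]]),np.array(s["position"])
def go(x,R=None,s=None):
    "shift mm, rotvec deg in tool axes to reach TCP x, matrix R"
    r,p=tool(s);d=r.inv().apply(np.array(x)-p)*1e3
    w=(r.inv()*Rot.from_matrix(R)).as_rotvec(degrees=True) if R is not None else np.zeros(3)
    return np.round(np.r_[d,w],1)
E
python3 - <<'E'
from h import *
S=dict(w_a=(191,248),w_b=(216,221),w_c=(232,194),edge=(213,188),carrier=(402,256),bay=(403,258),catch=(387,225),hinge=(427,237),tip=(468,219),cap1=(308,274),cap2=(308,250),syrup=(354,310),cup=(325,222),x1=(273,276),x2=(257,152),rack=(224,230))
D=dict(w_a=(210,352),w_b=(199,305),w_c=(190,262),edge=(197,267),carrier=(409,224),bay=(405,220),catch=(394,196),hinge=(434,190),tip=(476,154),cap1=(349,295),cap2=(322,272),syrup=(418,301),cup=(309,232),x1=(326,322),rack=(214,310))
for k in D:
    X=tri([("scene",S[k]),("side",D[k])]);print(k,X.round(3),(proj("scene",X)-S[k]).round(1))
a=cv2.imread("pics/scene.png");b=cv2.imread("pics/side.png")
cv2.imwrite("pics/both.png",np.vstack([a[80:360,:],b[100:400,:]]))
E
```

```text
w_a [ 0.622 -0.326  0.046] [ 0.7 -1.2]
w_b [ 0.503 -0.315  0.016] [ 0.3 -0.7]
w_c [ 0.41  -0.301  0.032] [ 0.5 -1.2]
edge [ 0.513 -0.295  0.153] [ 0.1 -0.2]
carrier [0.516 0.184 0.015] [-0.6  1.2]
bay [ 0.499  0.191 -0.004] [ 0.6 -1.4]
catch [0.502 0.136 0.113] [ 0.3 -0.7]
hinge [0.519 0.231 0.107] [-0.3  0.8]
tip [0.536 0.301 0.202] [-0.9  2.3]
cap1 [ 0.614 -0.034  0.008] [-0.2  0.4]
cap2 [ 0.533 -0.054 -0.003] [-0.1  0.2]
syrup [ 0.684  0.091 -0.002] [-0.8  1.5]
cup [ 0.426 -0.03  -0.003] [ 0.3 -0.8]
x1 [ 0.653 -0.11   0.031] [-0.5  0.8]
rack [ 0.515 -0.291 -0.004] [ 0.2 -0.3]
```

View pics/both.png

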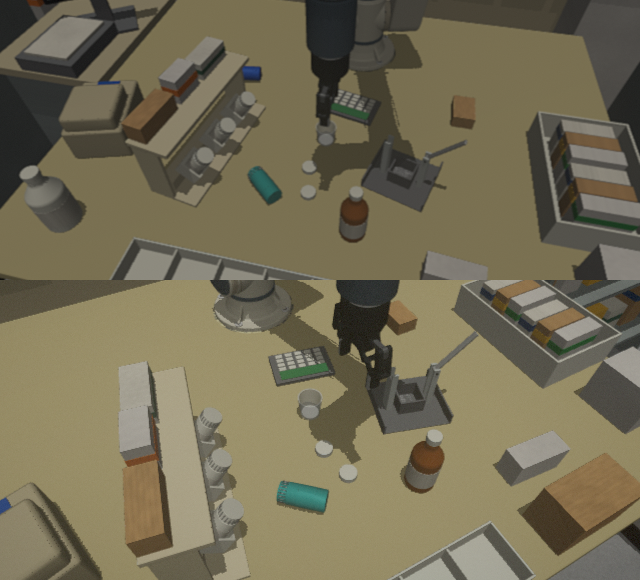

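Scene: rack at the left with its front facing +y. Three white pots have caps near (240,180), (225,210) and (200,240) in the upper half. The carrier is at (402,175) and the keeper leans back. The turquoise pot at (265,185) is a decoy. Next I move to look at the rack along its lean axis.

```bash
cat >> h.py <<'E'
def Rlean(yaw,lean):
    "tool matrix: jaws along row dir (yaw deg of rack y), approach axis leaning"
    r=np.array([np.cos(np.radians(yaw)),np.sin(np.radians(yaw)),0]);rx=np.cross(r,[0,0,1])
    a=-rx*np.sin(np.radians(lean))+np.array([0,0,np.cos(np.radians(lean))])
    y=-r;z=-a;return np.c_[np.cross(y,z),y,z],a
E
python3 - <<'E'
from h import *
print(np.round(ctrl.calibration("wrist")["hand_eye"],3).tolist())
R,a=Rlean(-6.7,35);print(a,go(np.array([.512,-.314,.03])+.22*a,R))
E
```

```text
[[0.001, -0.95, -0.312, 0.08], [1.0, 0.0, 0.0, -0.001], [-0.0, -0.312, 0.95, -0.129], [0.0, 0.0, 0.0, 1.0]]
[0.06691959 0.56965928 0.81915204] [188.7  23.2  35.1  -2.   35.    6.5]
```

```bash
python3 -m crank '[190,23,35,-2,35,6.5,190,23,35,-2,35,6.5,190,23,35,-2,35,6.5,190,23,35,-2,35,6.5,190,23,35,-2,35,6.5,190,23,35,-2,35,6.5,190,23,35,-2,35,6.5,190,23,35,-2,35,6.5]' 1 40
python3 - <<'E'
from h import *
s=ctrl.state();Pw=cam("wrist",s);Pw=Pw[0]@np.c_[Pw[1],Pw[2]];np.save("P1.npy",Pw)
im=ctrl.get_image("wrist");cv2.imwrite("pics/w1.png",im)
for l in("pot_a","well0","board_edge"):
    print(l,[(np.round(d["position"]).astype(int).tolist(),round(d["conf"],2)) for d in ctrl.spot_point("wrist",l)][:6])
print([d["bbox"] for d in ctrl.outline_of("wrist","pot_a")])
E
```

```text
time: 2.17
position: [0.5282, -0.189, 0.2114]
orientation: [-0.222, -0.634, 0.713, -0.2]
contact_force: [-0.0, 0.5, 0.6]
opening: 0.0854
pot_a [([574, 175], 0.82), ([413, 180], 0.72), ([322, 172], 0.66), ([229, 174], 0.56)]
well0 [([412, 175], 0.95), ([232, 167], 0.62), ([320, 176], 0.59)]
board_edge [([320, 128], 0.76)]
[[171.7, 153.9, 69.3, 64.1], [293.3, 155.6, 50.9, 69.6], [534.1, 138.6, 60.4, 45.6], [395.5, 162.6, 69.8, 66.3], [213.2, 296.1, 67.9, 84.0]]
```

View pics/w1.png

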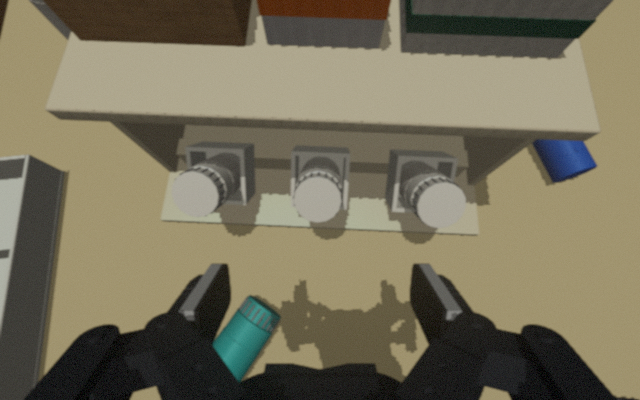

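The cap tops show at about (203,190), (318,197) and (439,203) in the wrist picture, with the board's front edge from (50,112) to (598,134). I now take a second view, shifted, for height.

```bash
python3 -m crank '[-40,40,-30,0,0,0,-40,40,-30,0,0,0,-40,40,-30,0,0,0,-40,40,-30,0,0,0]'
python3 - <<'E'
from h import *
s=ctrl.state();Pw=cam("wrist",s);Pw=Pw[0]@np.c_[Pw[1],Pw[2]];np.save("P2.npy",Pw)
im=ctrl.get_image("wrist");cv2.imwrite("pics/w2.png",im)
for n in(1,2):
    g=cv2.GaussianBlur(cv2.imread(f"pics/w{n}.png",0),(3,3),1)
    c=cv2.HoughCircles(g[100:280],cv2.HOUGH_GRADIENT,1.0,60,param1=120,param2=18,minRadius=17,maxRadius=32)
    print(n,(c[0]+[0,100,0]).round(1).tolist() if c is not None else None)
print([d["position"] for d in ctrl.spot_point("wrist","well0")],[d["position"] for d in ctrl.spot_point("wrist","board_edge")])
E
```

```text
time: 2.75
position: [0.4944, -0.134, 0.2137]
orientation: [-0.222, -0.634, 0.713, -0.201]
contact_force: [0.9, -0.9, 0.8]
opening: 0.0854
1 [[316.5, 197.5, 24.6], [441.5, 207.5, 24.6], [196.5, 195.5, 28.1]]
2 [[272.5, 146.5, 22.4], [391.5, 150.5, 21.3], [156.5, 141.5, 22.4]]
[[202.3, 129.7], [286.8, 135.3]] [[267.7, 74.1]]
```

View pics/w2.png

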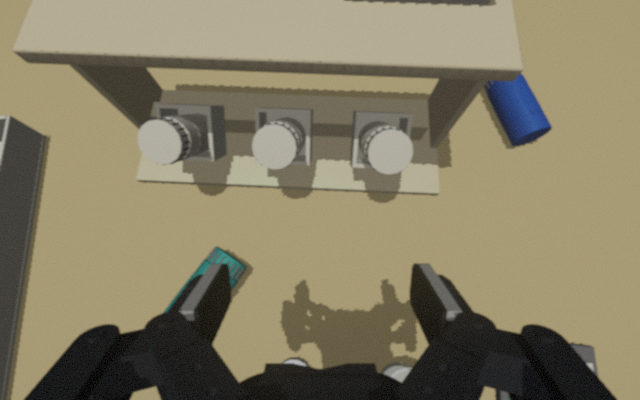

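```bash
cat > fit.py <<'E'
from h import *
from scipy.optimize import least_squares
V={"1":np.load("P1.npy"),"2":np.load("P2.npy"),"scene":P("scene"),"side":P("side")}
caps={"1":[(439,203),(318,197),(203,190)],"2":[(387,149),(274,146),(164,141)]}
wells={"scene":[(232,194),(216,221),(191,248)],"side":[(190,262),(199,305),(210,352)]}
edge={"1":[(600,136),(52,115)],"2":[(520,78),(18,58)]}
def model(q):
    ox,oy,yaw,xf,zf=q;c,s=np.cos(yaw),np.sin(yaw)
    W=lambda x,y,z:np.array([ox+c*x-s*y,oy+s*x+c*y,z])
    st,ct=np.sin(np.radians(35)),np.cos(np.radians(35))
    f=[W(xf,.105*k,zf) for k in(-1,0,1)];t=[W(xf-.095*st,.105*k,zf+.095*ct) for k in(-1,0,1)]
    e=[W(.003,y,.167) for y in(-.185,.185)];return f,t,e
def res(q,parts=False):
    f,t,e=model(q);r=[]
    for D,X,w in((caps,t,1),(wells,f,.4),(edge,e,.5)):
        for v in D:
            for o,x in zip(D[v],X):r.append(w*(proj(V[v],x)-o))
    return np.array(r) if parts else np.ravel(r)
if __name__=="__main__":
    o=least_squares(res,[.515,-.29,np.radians(-97),.02,.03],loss="soft_l1");print(o.x.round(4),np.degrees(o.x[2]));print(res(o.x,1).round(1).tolist())
    np.save("q.npy",o.x)
    f,t,e=model(o.x)
    print("floors",np.round(f,4).tolist(),"tops",np.round(t,4).tolist())
    for i in range(3):print("tri top",tri([(V["1"],caps["1"][i]),(V["2"],caps["2"][i])]).round(4))
E
python3 fit.py
```

```text
[ 0.517  -0.294  -1.7359  0.0257  0.0249] -99.45915721329928
[[-0.2, -0.6], [0.1, -0.2], [-4.0, 1.3], [2.1, 1.7], [1.7, -0.3], [-0.1, -0.3], [0.2, 0.2], [-1.3, -0.2], [-0.2, 0.6], [0.2, 1.5], [-0.6, 1.5], [-1.7, 2.6], [-7.6, 0.6], [4.9, -0.0], [-3.3, 0.1], [5.7, 0.6]]
floors [[0.4092, -0.3021, 0.0249], [0.5128, -0.3194, 0.0249], [0.6163, -0.3366, 0.0249]] tops [[0.4182, -0.2484, 0.1027], [0.5217, -0.2656, 0.1027], [0.6253, -0.2829, 0.1027]]
tri top [ 0.423  -0.2449  0.1141]
tri top [ 0.5224 -0.2639  0.1064]
tri top [ 0.6218 -0.2813  0.1066]
```

```bash
python3 - <<'E'
from h import *
R,a=Rlean(-9.46,35);t=np.array([.522,-.265,.105])
print(go(t+.03*a,R),go(t-.028*a,R))
E
```

```text
[ 4.110e+01 -4.320e+01  1.307e+02 -1.800e+00  1.000e-01  2.100e+00] [ 4.110e+01 -4.140e+01  1.886e+02 -1.800e+00  1.000e-01  2.100e+00]
```

```bash
python3 -m crank '[41,-43,90,-1.8,0,2.1,41,-43,90,-1.8,0,2.1,41,-43,130,-1.8,0,2.1,41,-43,130,-1.8,0,2.1,41,-43,130,-1.8,0,2.1,41,-43,130,-1.8,0,2.1]'
cat > wt.py <<'E'
from h import *
F=[];E=[]
for i in range(6):
    ctrl.get_image("wrist") if i else None; s=ctrl.state();F.append(s["contact_force"]);E.append(s["effort"])
print("t",s["time"],"F",np.mean(F,0).round(2),"sd",np.std(F,0).round(2),"eff",np.mean(E,0).round(2),"open",s["opening"],"p",np.round(s["position"],4),"mom",np.round(s["wrist_torque"],2))
E
python3 - <<'E'
from h import *
R,a=Rlean(-9.46,35);t=np.array([.522,-.265,.105]);print(go(t-.028*a,R))
s=ctrl.state();im=ctrl.get_image("wrist");cv2.imwrite("pics/w3.png",im)
K,r,tt=cam("wrist",s);Pw=K@np.c_[r,tt];np.save("P3.npy",Pw)
print("cap px expected",proj(Pw,t))
E
python3 wt.py
```

```text
time: 3.4
position: [0.5239, -0.2491, 0.1293]
orientation: [-0.23, -0.616, 0.728, -0.193]
contact_force: [0.1, 0.7, 1.2]
opening: 0.0852
[-0.7 -1.  57.1  0.2  0.1 -0. ]
cap px expected [319.25684677 253.41793614]
t 3.7 F [0.   0.18 0.01] sd [0.58 0.41 0.7 ] eff [ -0.49 -40.32  18.68   4.13  -1.1    0.  ] open 0.08539985821729132 p [ 0.5255 -0.2468  0.1311] mom [ 1.68 -0.3  -0.03]
```

View pics/w3.png

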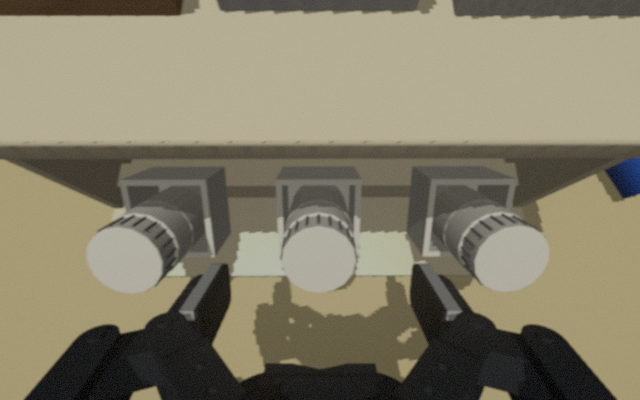

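Wrist view: the middle cap is centred at (319,254), as predicted, and straight between the jaws. Side caps are at (132,253) and (507,254). Now I go in and grip.

```bash
python3 -m crank '[0,-1,30,0,0,0,0,-1,57,0,0,0,0,-1,57,0,0,0,0,-1,57,0,0,0]' && python3 -m crank '[0,0,0,0,0,0,0,0,0,0,0,0,0,0,0,0,0,0,0,0,0,0,0,0,0,0,0,0,0,0,0,0,0,0,0,0,0,0,0,0,0,0]' 0 40 && python3 -m crank '[0,0,-14,0,0,0,0,0,-14,0,0,0,0,0,-14,0,0,0,0,0,-14,0,0,0]' && python3 wt.py
```

```text
time: 4.03
position: [0.5206, -0.2793, 0.0841]
orientation: [-0.229, -0.617, 0.727, -0.194]
contact_force: [0.2, -0.4, 0.6]
opening: 0.0851
time: 4.62
position: [0.5215, -0.2788, 0.0853]
orientation: [-0.228, -0.617, 0.727, -0.195]
contact_force: [-1.3, 5.2, 6.4]
opening: 0.0427
time: 4.95
position: [0.5226, -0.2708, 0.0963]
orientation: [-0.228, -0.617, 0.727, -0.194]
contact_force: [-0.3, 0.2, -1.3]
opening: 0.0426
t 5.2 F [-0.22 -0.06 -1.54] sd [0.2  0.57 0.45] eff [  0.12 -42.54  18.26   3.96  -1.32  -0.  ] open 0.042851490179765785 p [ 0.5224 -0.2711  0.0963] mom [ 1.96 -0.32  0.05]
```

About 1.5 N, so this is a light one. I put it back and try the next.

```bash
python3 -m crank '[0,0,15,0,0,0,0,0,15,0,0,0,0,0,15,0,0,0]' && python3 -m crank '[0,0,0,0,0,0,0,0,0,0,0,0,0,0,0,0,0,0,0,0,0,0,0,0]' 1 && python3 -m crank '[0,0,-30,0,0,0,0,0,-60,0,0,0,0,0,-60,0,0,0,0,0,-60,0,0,0]'
python3 - <<'E'
from h import *
R,a=Rlean(-9.46,35);print(proj("wrist",[.522,-.265,.105]))
im=ctrl.get_image("wrist");cv2.imwrite("pics/w4.png",im)
# caps 0 and 2: triangulate with view 3 picks
V=[np.load(f"P{i}.npy") for i in(1,2,3)]
for n,px in(("w0",[(439,203),(387,149),(508,254)]),("w2",[(203,190),(164,141),(131,253)])):
    X=tri(list(zip(V,px)));print(n,X.round(4),go(X+.03*a,R),go(X-.028*a,R))
E
```

```text
time: 5.45
position: [0.5209, -0.2798, 0.0838]
orientation: [-0.229, -0.617, 0.727, -0.194]
contact_force: [0.4, 0.4, -2.0]
opening: 0.0428
time: 5.78
position: [0.5209, -0.2798, 0.084]
orientation: [-0.229, -0.617, 0.727, -0.194]
contact_force: [0.7, -0.7, 0.1]
opening: 0.0848
time: 6.12
position: [0.5278, -0.2449, 0.1346]
orientation: [-0.227, -0.617, 0.727, -0.195]
contact_force: [-1.2, -0.4, -0.3]
opening: 0.0851
[325.34528963 246.43721921]
w0 [ 0.4216 -0.2464  0.1108] [ 1.800e+00  1.034e+02 -1.300e+00 -1.000e-01  1.000e-01  1.000e-01] [ 2.000e+00  1.036e+02  5.670e+01 -1.000e-01  1.000e-01  1.000e-01]
w2 [ 0.6219 -0.2809  0.1084] [  1.6 -99.7   1.7  -0.1   0.1   0.1] [  1.7 -99.6  59.7  -0.1   0.1   0.1]
```

View pics/w4.png

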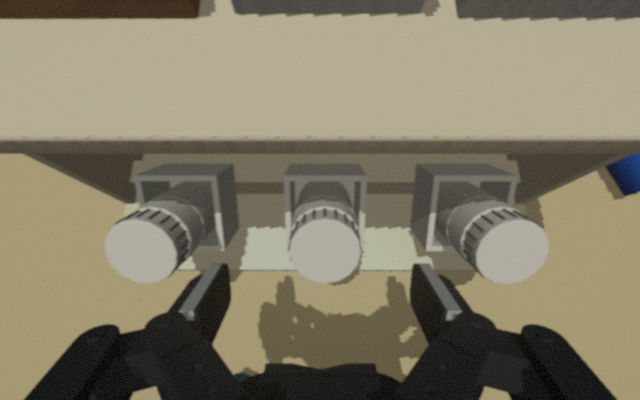

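The middle pot is home again, cap at (325,248) against a predicted (325,246). Next is well 2, the left one in this view.

```bash
python3 -m crank '[1,-101,0,0,0,0,1,-101,0,0,0,0,1,-101,0,0,0,0,1,-101,0,0,0,0,1,-101,30,0,0,0,1,-101,58,0,0,0,1,-101,58,0,0,0,1,-101,58,0,0,0]' && python3 -m crank '[0,0,0,0,0,0,0,0,0,0,0,0,0,0,0,0,0,0,0,0,0,0,0,0,0,0,0,0,0,0,0,0,0,0,0,0,0,0,0,0,0,0]' 0 40 && python3 -m crank '[0,0,-14,0,0,0,0,0,-14,0,0,0,0,0,-14,0,0,0,0,0,-14,0,0,0]' && python3 wt.py
```

```text
time: 6.83
position: [0.6184, -0.2965, 0.0844]
orientation: [-0.23, -0.617, 0.727, -0.193]
contact_force: [0.4, -0.1, 0.4]
opening: 0.0852
time: 7.42
position: [0.6201, -0.2959, 0.0861]
orientation: [-0.229, -0.617, 0.727, -0.194]
contact_force: [1.9, 3.7, 5.8]
opening: 0.0428
time: 7.75
position: [0.6203, -0.2882, 0.0963]
orientation: [-0.23, -0.617, 0.727, -0.193]
contact_force: [0.2, -0.5, -3.1]
opening: 0.0427
t 8.0 F [-0.27 -0.64 -3.36] sd [0.37 0.24 0.83] eff [  0.39 -54.35  20.71   4.99  -1.38  -0.  ] open 0.04295759092440439 p [ 0.6204 -0.2882  0.0964] mom [ 2.37 -0.34 -0.05]
```

```bash
python3 -m crank '[0,0,-25,0,0,0,0,0,-50,0,0,0,0,0,-65,0,0,0,0,0,-65,0,0,0,0,0,-65,0,0,0,0,0,-65,0,0,0]' && python3 wt.py
```

```text
time: 8.5
position: [0.6255, -0.2518, 0.1481]
orientation: [-0.23, -0.617, 0.727, -0.192]
contact_force: [-0.4, -0.7, -4.9]
opening: 0.0427
t 8.75 F [-0.19 -0.11 -4.25] sd [0.35 0.36 0.45] eff [  0.23 -54.43  22.51   6.06  -1.4   -0.  ] open 0.04290108028923565 p [ 0.626  -0.252   0.1488] mom [ 2.51 -0.4   0.03]
```

4.25 N, clear of the well: this is the full pot. Next, upright and over to the front of the carrier.

```bash
python3 - <<'E'
from h import *
R,a=Rlean(-10,0);print(go([.52,.07,.30],R), go([.60,-.2,.3],R))
E
```

```text
[-1.599e+02  1.581e+02 -2.953e+02  1.000e-01 -3.490e+01  6.000e-01] [ 4.790e+01  3.480e+01 -1.508e+02  1.000e-01 -3.490e+01  6.000e-01]
```

```bash
python3 -m crank '[0,0,-40,0,0,0,48,35,-80,0,-7,0,48,35,-120,0,-14,0,48,35,-151,0,-21,0,0,60,-180,0,-28,0,-50,80,-220,0,-35,0,-100,120,-260,0,-35,0.6,-160,158,-295,0,-35,0.6]' && python3 - <<'E'
from h import *
R,a=Rlean(-10,0);print(go([.52,.07,.30],R))
E
```

```text
time: 9.42
position: [0.5571, -0.044, 0.3013]
orientation: [0.001, -0.641, 0.768, 0.0]
contact_force: [0.4, 2.0, -3.8]
opening: 0.0426
[-1.055e+02  5.690e+01  1.500e+00 -1.000e-01  1.000e-01 -3.000e-01]
```

```bash
python3 -m crank '[-105,57,0,0,0,0,-105,57,0,0,0,0,-105,57,0,0,0,0,-105,57,0,0,0,0,-105,57,0,0,0,0,-105,57,0,0,0,0]' && python3 - <<'E'
from h import *
s=ctrl.state();K,r,tt=cam("wrist",s);Pw=K@np.c_[r,tt];np.save("P5.npy",Pw)
im=ctrl.get_image("wrist");cv2.imwrite("pics/w5.png",im);print(s["position"])
for l in("bay","catch","keeper_hinge","keeper_tip","carrier"):
    print(l,[(np.round(d["position"]).astype(int).tolist(),round(d["conf"],2)) for d in ctrl.spot_point("wrist",l)][:4])
E
```

```text
time: 9.92
position: [0.5196, 0.0692, 0.3014]
orientation: [0.0, -0.641, 0.768, 0.0]
contact_force: [-0.6, -1.1, -3.8]
opening: 0.0427
[0.51958446 0.06918867 0.30137323]
bay [([345, 238], 0.94)]
catch []
keeper_hinge []
keeper_tip []
carrier [([341, 237], 0.85), ([238, 93], 0.63), ([380, 69], 0.36)]
```

View pics/w5.png

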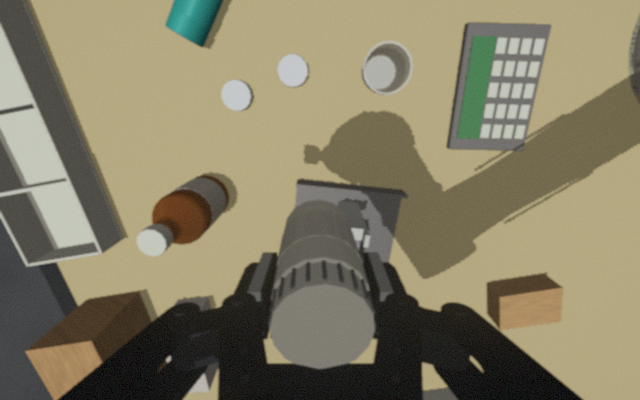

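The pot is upright in the hand and hides the carrier, whose front edge runs from (298,182) to (405,192). I go beyond it, higher, for a free view.

```bash
python3 -m crank '[-40,7,-40,0,0,0,-80,14,-40,0,0,0,-120,21,-40,0,0,0,-153,28,-40,0,0,0,-153,28,-40,0,0,0,-153,28,-40,0,0,0,-153,28,-40,0,0,0]' && python3 - <<'E'
from h import *
s=ctrl.state();K,r,tt=cam("wrist",s);Pw=K@np.c_[r,tt];np.save("P6.npy",Pw)
im=ctrl.get_image("wrist");cv2.imwrite("pics/w6.png",im);print(s["position"])
for l in("bay","catch","keeper_hinge","keeper_tip","carrier"):
    print(l,[(np.round(d["position"]).astype(int).tolist(),round(d["conf"],2)) for d in ctrl.spot_point("wrist",l)][:4])
E
```

```text
time: 10.8
position: [0.5203, 0.224, 0.3412]
orientation: [0.0, -0.64, 0.768, 0.0]
contact_force: [-0.3, -0.6, -4.8]
opening: 0.0428
[0.52025291 0.22397014 0.34121314]
bay [([324, 130], 0.95)]
catch [([332, 96], 0.84)]
keeper_hinge [([324, 180], 0.78)]
keeper_tip []
carrier [([324, 134], 0.79)]
```

View pics/w6.png

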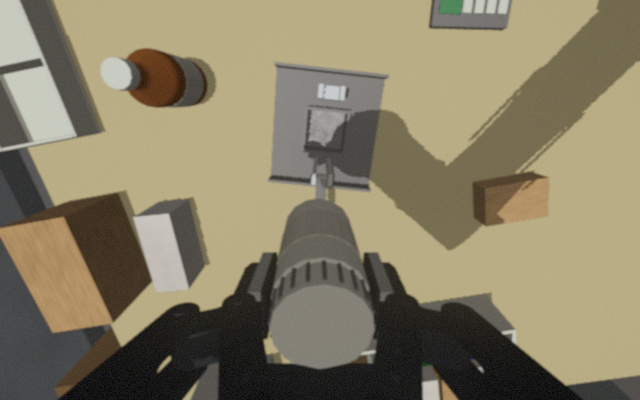

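```bash
cat > fitc.py <<'E'
from h import *
from scipy.optimize import least_squares
P6=np.load("P6.npy")
obs=[(P6,(332,92),(0,-.048,.12),1),(P6,(322,179),(0,.048,.116),.7),(P6,(324,130),(0,0,.005),1),(P6,(327,130),(0,0,.042),1),
(P6,(277,65),(.075,-.08,.03),.4),(P6,(386,76),(-.075,-.08,.03),.4),
(P("scene"),(403,258),(0,0,.005),.5),(P("side"),(405,220),(0,0,.005),.5),(P("scene"),(387,225),(0,-.048,.107),.5),(P("side"),(394,196),(0,-.048,.107),.5),(P("scene"),(427,237),(0,.048,.107),.5),(P("side"),(434,190),(0,.048,.107),.5)]
W=lambda q,p:np.r_[q[:2]+Rot.from_euler("z",q[2]).as_matrix()[:2,:2]@p[:2],p[2]]
f=lambda q:np.ravel([w*(proj(c,W(q,p))-o) for c,o,p,w in obs])
o=least_squares(f,[.51,.186,-.2],loss="soft_l1");q=o.x;print(q.round(4),np.degrees(q[2]));print(f(q).reshape(-1,2).round(1).tolist())
np.save("c.npy",q)
R,a=Rlean(np.degrees(q[2]),0)
print(go([q[0],q[1],.20],R))
E
python3 fitc.py
```

```text
[ 0.5058  0.1843 -0.2834] -16.237219754046027
[[-0.2, 0.2], [0.2, 0.5], [1.2, -0.5], [-1.4, 1.8], [-1.1, -1.4], [1.3, -0.6], [-0.9, -0.9], [0.2, 1.1], [0.6, -1.0], [-1.0, -0.3], [-0.3, 0.5], [-0.2, -0.3]]
[ 4.120e+01  7.300e+00  1.418e+02 -0.000e+00  1.000e-01  5.800e+00]
```

```bash
python3 - <<'E'
from h import *
k=ctrl.calibration("wrist");K=np.array(k["camera_matrix"]);M=np.linalg.inv(np.array(k["hand_eye"]))
pr=lambda p:(lambda c:(c[:2]/c[2]).round(1).tolist())(K@(M@np.r_[p,1])[:3])
th=np.linspace(0,6.28,60)
for zt in(-.032,-.028,-.024):
    C=np.array([pr([.0205*np.cos(t),.0205*np.sin(t),zt]) for t in th]);B=np.array([pr([.022*np.cos(t),.022*np.sin(t),zt+.095]) for t in th])
    print(zt,"cap rows",C[:,1].min(),C[:,1].max(),"cols",C[:,0].min(),C[:,0].max(),"bottom rowmin",B[:,1].min(),"cols",B[:,0].min(),B[:,0].max())
im=cv2.imread("pics/w6.png");cv2.imwrite("pics/c6.png",cv2.resize(im[180:380,220:420],None,fx=3,fy=3))
E
```

```text
-0.032 cap rows 278.7 369.9 cols 266.1 376.1 bottom rowmin 196.9 cols 287.4 353.8
-0.028 cap rows 272.8 361.8 cols 267.8 374.3 bottom rowmin 195.1 cols 287.9 353.2
-0.024 cap rows 267.3 354.3 cols 269.4 372.6 bottom rowmin 193.4 cols 288.5 352.6
```

View pics/c6.png

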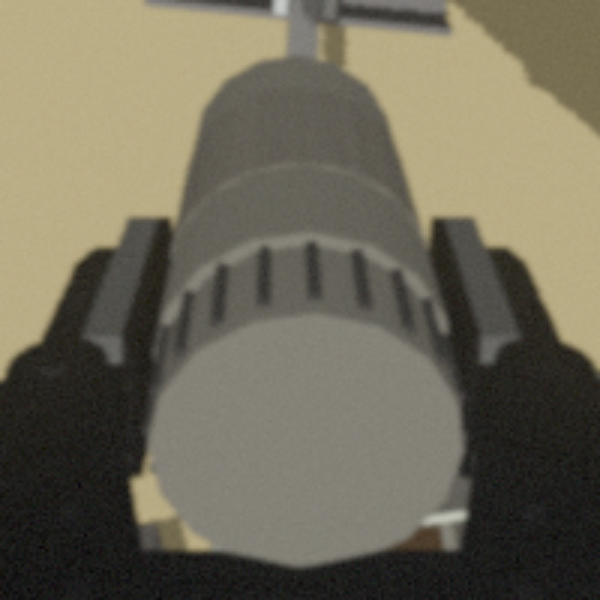

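Pot sits about 3.5 mm toward tool -x of the TCP, near enough straight. Horizontal first, then down.

```bash
python3 -m crank '[41,7,0,0,0,5.8,44.5,7,0,0,0,5.8,44.5,7,0,0,0,5.8,44.5,7,40,0,0,5.8,44.5,7,80,0,0,5.8,44.5,7,120,0,0,5.8,44.5,7,142,0,0,5.8,44.5,7,142,0,0,5.8]' && python3 -m crank '[0,0,0,0,0,0,0,0,0,0,0,0]' && python3 - <<'E'
from h import *
q=np.load("c.npy");R,a=Rlean(np.degrees(q[2]),0)
for z in(.116,.075):print(go(np.r_[q[:2],z]+.0035*R[:,0],R))
for c in("scene","side"):
    cv2.imwrite(f"pics/{c}7.png",ctrl.get_image(c))
a=cv2.imread("pics/scene7.png")[140:290,330:480];b=cv2.imread("pics/side7.png")[110:260,330:480]
cv2.imwrite("pics/s7.png",cv2.resize(np.hstack([a,b]),None,fx=2.6,fy=2.6,interpolation=cv2.INTER_CUBIC))
E
```

```text
time: 11.77
position: [0.5023, 0.1796, 0.1939]
orientation: [-0.004, -0.6, 0.8, 0.002]
contact_force: [-1.2, 0.7, -5.8]
opening: 0.0427
time: 11.93
position: [0.5029, 0.1799, 0.1951]
orientation: [-0.004, -0.6, 0.8, 0.001]
contact_force: [0.1, 0.3, -4.2]
opening: 0.0423
[-1.9 -2.1 79.1  0.4 -0.2 -0.1]
[-2.100e+00 -2.400e+00  1.201e+02  4.000e-01 -2.000e-01 -1.000e-01]
```

View pics/s7.png

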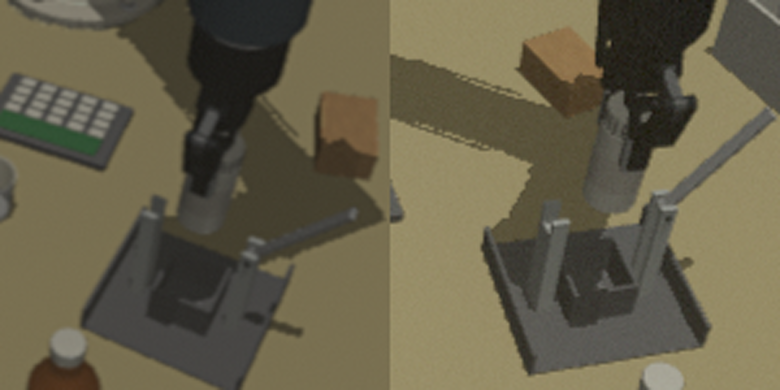

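The pot hangs over the bay, between the catch (150,210) and hinge posts (255,250), and the keeper leans away. Lowering.

```bash
python3 -m crank '[-2,-2,30,0,0,0,-2,-2,60,0,0,0,-2,-2,75,0,0,0,-2,-2,79,0,0,0,-2,-2,79,0,0,0,-2,-2,79,0,0,0]' && python3 -m crank '[0,0,8,0,0,0,0,0,14,0,0,0,0,0,20,0,0,0,0,0,20,0,0,0]'; python3 - <<'E'
from h import *
q=np.load("c.npy");R,a=Rlean(np.degrees(q[2]),0)
print(go(np.r_[q[:2],.071]+.0035*R[:,0],R))
E
```

```text
time: 12.53
position: [0.507, 0.1821, 0.1192]
orientation: [-0.001, -0.6, 0.8, 0.001]
contact_force: [-0.4, 0.2, -3.5]
opening: 0.0429
time: 12.87
position: [0.5061, 0.1818, 0.0979]
orientation: [-0.002, -0.6, 0.8, 0.001]
contact_force: [-1.6, 0.6, -4.4]
opening: 0.0431
[ 1.2  0.9 26.9  0.2 -0.1 -0.1]
```

Inside the bay without contact (force is still the weight). Lowering to the floor.

```bash
python3 -m crank '[1,1,10,0,0,0,1,1,18,0,0,0,1,1,23,0,0,0,1,1,23,0,0,0]' && python3 -m crank '[0,0,2,0,0,0,0,0,4,0,0,0,0,0,4,0,0,0]'
```

```text
time: 13.2
position: [0.504, 0.1807, 0.0735]
orientation: [-0.003, -0.6, 0.8, 0.001]
contact_force: [0.2, -0.3, -5.4]
opening: 0.0426
time: 13.45
position: [0.5042, 0.1807, 0.0701]
orientation: [-0.003, -0.6, 0.8, 0.001]
contact_force: [-1.4, -0.3, -0.6]
opening: 0.0427
```

```bash
python3 -m crank '[0,0,1.5,0,0,0,0,0,1.5,0,0,0,0,0,1.5,0,0,0]' && python3 -m crank '[0,0,0,0,0,0,0,0,0,0,0,0,0,0,0,0,0,0,0,0,0,0,0,0,0,0,0,0,0,0]' 0.8 && python3 -m crank '[0,0,-30,0,0,0,0,0,-70,0,0,0,0,0,-110,0,0,0,0,0,-150,0,0,0,0,0,-170,0,0,0,0,0,-170,0,0,0,0,0,-170,0,0,0]' && python3 - <<'E'
from h import *
s=ctrl.state();K,r,tt=cam("wrist",s);Pw=K@np.c_[r,tt];print(s["position"])
im=ctrl.get_image("wrist");cv2.imwrite("pics/w8.png",im)
for c in("scene","side"):cv2.imwrite(f"pics/{c}8.png",ctrl.get_image(c))
q=np.load("c.npy");print("expect cap",proj(Pw,np.r_[q[:2],.1]))
a=cv2.imread("pics/scene8.png")[140:290,330:480];b=cv2.imread("pics/side8.png")[110:260,330:480]
top=cv2.resize(np.hstack([a,b]),(640,320),interpolation=cv2.INTER_CUBIC)
cv2.imwrite("pics/s8.png",np.vstack([top,im[0:280]]))
for c in("scene","side"):print([(np.round(d["position"]).astype(int).tolist(),round(d["conf"],2)) for d in ctrl.spot_point(c,"keeper_tip")][:3])
E
```

```text
time: 13.7
position: [0.5043, 0.1807, 0.07]
orientation: [-0.002, -0.6, 0.8, 0.001]
contact_force: [-4.4, -1.0, 6.7]
opening: 0.0427
time: 14.12
position: [0.5045, 0.1808, 0.0701]
orientation: [-0.002, -0.6, 0.8, 0.001]
contact_force: [-0.6, 0.8, 0.5]
opening: 0.0685
time: 14.7
position: [0.5058, 0.1814, 0.2414]
orientation: [-0.001, -0.6, 0.8, 0.001]
contact_force: [-1.1, 0.2, -0.8]
opening: 0.0683
[0.50583774 0.18143618 0.24141718]
expect cap [320.96660892 197.99920521]
[([465, 221], 0.6)]
[([348, 296], 0.2)]
```

View pics/s8.png

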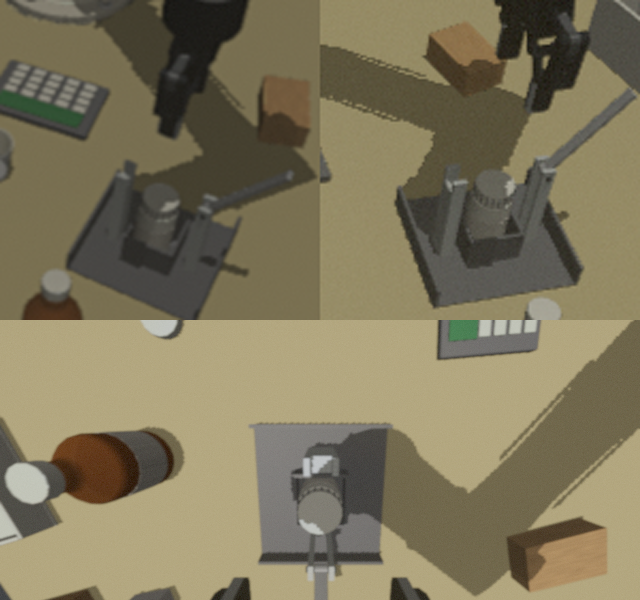

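The full pot stands upright in the bay: cap at (321,511) in the lower panel, wrist row 191 against 198 expected. The keeper leans back at roughly 2.2 rad. Next, go round behind it with closed fingers.

```bash
python3 - <<'E'
from h import *
q=np.load("c.npy");R,a=Rlean(np.degrees(q[2]),0)
X=tri([("scene",(467,220)),("side",(476,154))]);C=Rot.from_euler("z",q[2]).as_matrix().T@(X-np.r_[q[:2],0]);print("tip in carrier",C.round(3))
for y,z in((.155,.265),(.155,.195)):print(go(np.r_[q[:2],z]-R[:,0]*y,R))
E
```

```text
tip in carrier [-0.001  0.119  0.203]
[-158.5    0.3  -27.     0.3   -0.3   -0. ]
[-1.589e+02 -1.000e-01  4.300e+01  3.000e-01 -3.000e-01 -0.000e+00]
```

```bash
python3 -m crank '[0,0,-27,0,0,0,-40,0,-27,0,0,0,-80,0,-27,0,0,0,-120,0,-27,0,0,0,-158,0,-27,0,0,0,-158,0,-27,0,0,0,-158,0,10,0,0,0,-158,0,43,0,0,0]' 0 && python3 -m crank '[0,0,0,0,0,0,0,0,0,0,0,0]' && python3 - <<'E'
from h import *
q=np.load("c.npy");R,a=Rlean(np.degrees(q[2]),0)
for y,z in((.062,.191),(.038,.188),(.016,.177),(0,.159),(-.008,.142),(-.011,.12)):print(go(np.r_[q[:2],z]-R[:,0]*y,R))
E
```

```text
time: 15.62
position: [0.5493, 0.3336, 0.1939]
orientation: [-0.003, -0.6, 0.8, 0.001]
contact_force: [0.8, 0.6, -1.8]
opening: -0.0001
time: 15.78
position: [0.5484, 0.3327, 0.1917]
orientation: [-0.005, -0.601, 0.8, 0.0]
contact_force: [0.6, -0.0, 0.8]
opening: -0.0003
[92.4 -0.5  1.4  0.4 -0.5  0.1]
[ 1.164e+02 -5.000e-01  4.600e+00  4.000e-01 -5.000e-01  1.000e-01]
[ 1.383e+02 -5.000e-01  1.580e+01  4.000e-01 -5.000e-01  1.000e-01]
[ 1.541e+02 -7.000e-01  3.400e+01  4.000e-01 -5.000e-01  1.000e-01]
[ 1.62e+02 -8.00e-01  5.10e+01  4.00e-01 -5.00e-01  1.00e-01]
[ 1.648e+02 -9.000e-01  7.300e+01  4.000e-01 -5.000e-01  1.000e-01]
```

```bash
python3 -m crank '[20,0,0,0,0,0,40,0,0,0,0,0,60,0,0,0,0,0,80,0,0,0,0,0,92,0,1,0,0,0,92,0,1,0,0,0]' && python3 -m crank '[12,0,2,0,0,0,24,0,3,0,0,0,35,0,8,0,0,0,46,0,14,0,0,0,46,0,14,0,0,0]' && python3 -m crank '[8,0,9,0,0,0,16,0,18,0,0,0,20,0,27,0,0,0,24,0,35,0,0,0,24,0,35,0,0,0]'
python3 - <<'E'
from h import *
q=np.load("c.npy");R,a=Rlean(np.degrees(q[2]),0)
for y,z in((0,.159),(-.008,.142),(-.011,.12)):print(go(np.r_[q[:2],z]-R[:,0]*y,R))
for c in("scene","side"):cv2.imwrite(f"pics/{c}9.png",ctrl.get_image(c))
a=cv2.imread("pics/scene9.png")[140:290,330:480];b=cv2.imread("pics/side9.png")[110:260,330:480]
cv2.imwrite("pics/s9.png",cv2.resize(np.hstack([a,b]),(780,390),interpolation=cv2.INTER_CUBIC))
E
```

```text
time: 16.28
position: [0.5259, 0.2435, 0.1992]
orientation: [0.001, -0.6, 0.8, -0.001]
contact_force: [-1.4, 0.7, 12.1]
opening: -0.0005
time: 16.7
position: [0.5126, 0.1974, 0.1857]
orientation: [0.001, -0.6, 0.8, -0.001]
contact_force: [-0.3, 0.0, -0.8]
opening: -0.0002
time: 17.12
position: [0.5051, 0.1735, 0.1493]
orientation: [-0.001, -0.6, 0.8, -0.001]
contact_force: [-0.4, -0.2, -0.0]
opening: 0.0001
[-10.5   2.4  -9.7  -0.1  -0.1  -0.1]
[-2.6  2.4  7.3 -0.1 -0.1 -0.1]
[ 0.4  2.4 29.3 -0.1 -0.1 -0.1]
```

View pics/s9.png

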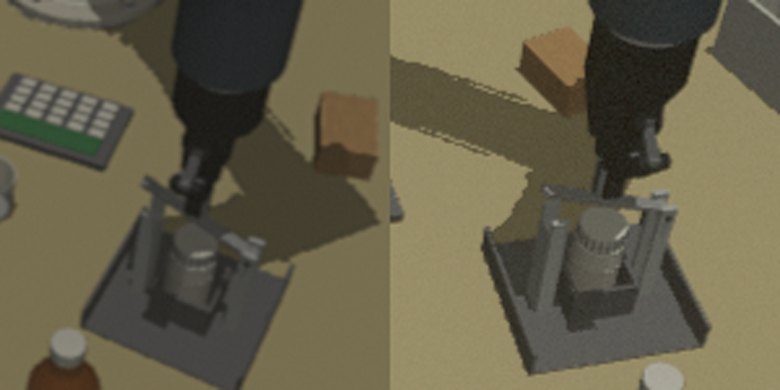

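The keeper is now over the pot and still about 20° up, its tip above the fork at (150,185). Pressing down.

```bash
python3 -m crank '[0,2,8,0,0,0,0,2,16,0,0,0,0,2,22,0,0,0,0,2,26,0,0,0,0,2,29,0,0,0,0,2,32,0,0,0,0,2,32,0,0,0]'
```

```text
time: 17.8
position: [0.504, 0.1747, 0.1235]
orientation: [0.001, -0.601, 0.8, -0.002]
contact_force: [-14.9, -2.6, 33.5]
opening: 0.0001
```

Firm stop with the fingertip at 0.1095, and the closed keeper's top is at 0.110. Back off and check everything.

```bash
python3 -m crank '[0,0,-4,0,0,0,0,0,-30,0,0,0,0,0,-70,0,0,0,0,0,-110,0,0,0,0,0,-140,0,0,0,0,0,-140,0,0,0,0,0,-140,0,0,0]' && python3 wt.py && python3 - <<'E'
from h import *
s=ctrl.state();Pw=P("wrist");q=np.load("c.npy")
W=lambda y,z:np.r_[q[:2]-y*np.array([np.sin(q[2]),-np.cos(q[2])]),z]
im=ctrl.get_image("wrist");I={c:ctrl.get_image(c) for c in("scene","side")}
for c in("scene","side"):print(c,"tip expected",proj(c,W(-.07,.107)).round(1),[(np.round(d["position"]).astype(int).tolist(),round(d["conf"],2)) for d in ctrl.spot_point(c,"keeper_tip")][:3],[(l,[np.round(d["position"]).astype(int).tolist() for d in ctrl.spot_point(c,l)][:5]) for l in("pot_a","cap_1","syrup","cup")])
a=I["scene"][170:290,340:460];b=I["side"][130:250,340:460];r=I["side"][220:400,130:330]
top=cv2.resize(np.hstack([a,b]),(600,300),interpolation=cv2.INTER_CUBIC)
cv2.imwrite("pics/s10.png",np.vstack([top,np.hstack([cv2.resize(r,(300,270)),cv2.resize(im[60:330,190:490],(300,270))])]))
E
```

```text
time: 18.38
position: [0.5041, 0.1756, 0.2652]
orientation: [0.004, -0.601, 0.8, -0.002]
contact_force: [0.5, 0.6, -0.7]
opening: -0.0001
t 18.6333 F [ 0.26  0.35 -0.39] sd [0.3  0.34 0.31] eff [-3.00e-02 -3.76e+01  2.47e+01  5.58e+00 -2.00e-02 -0.00e+00] open -0.00032432598925263606 p [0.5028 0.1747 0.262 ] mom [ 0.02  0.04 -0.04]
scene tip expected [379.9 219.7] [] [('pot_a', [[234, 192], [215, 217], [272, 275], [260, 151], [399, 258]]), ('cap_1', [[313, 249], [307, 272]]), ('syrup', [[357, 309]]), ('cup', [[330, 222]])]
side tip expected [382.3 196.8] [([384, 197], 0.74)] [('pot_a', [[193, 262], [202, 306], [329, 323], [408, 223], [418, 300]]), ('cap_1', [[322, 268], [347, 295]]), ('syrup', [[415, 299]]), ('cup', [[313, 233], [385, 198], [435, 191]])]
```

View pics/s10.png

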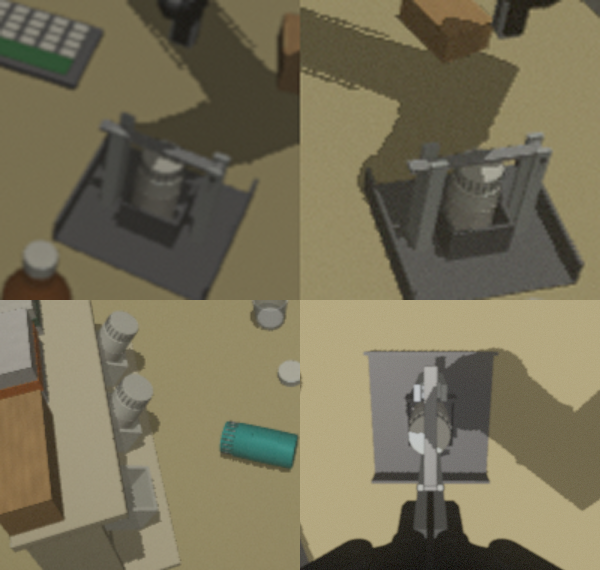

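```bash
python3 -c "
from plant import ctrl
print(ctrl.sign_off())"
```

```text
the job is handed in; nothing more can be done
None
```

The full pot is standing upright in the carrier's bay with the keeper closed over it, and the job is handed in at about 19 s of the 72 s allowed. `sign_off` gives no verdict, so whether it passed is not confirmed.

- **Finding the full pot:** The well 1 pot weighed about 1.5 N, so I pushed it back; its cap came within about 2 px of where it should be. The well 2 pot weighed about 4.25 N once clear of its well, so it is the full one. I did not weigh the well 0 pot or touch it.
- **Placing it:** I lowered the pot to the bay floor, and the hand carried almost none of its weight before I opened the fingers. A wrist view afterwards showed it upright, with the cap about 7 px from where I expected it.
- **Keeper:** I swung it over with closed fingers and pressed down to a firm stop (about 33 N). The fingertip stopped at 0.1095 m, and the closed keeper's top should be at 0.110 m. In the side view its tip was within 2 px of the closed position. In the scene view the detector missed the tip, but by eye it agreed.
- **Other things:** The caps, syrup bottle and cup showed within about 5 px of their start, and no force was on the tool at the end.
- **One disagreement:** The well 0 pot's cap measured about 5 mm farther out than my rack fit. I took this as measurement noise and within the 15 mm allowance, and did not push it in.

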